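# Check that the sprue cutter's hand lever stops short of its bar

## Task

Before the bench sprue cutter is used, check its hand lever: with the backs of the fingers press the sleeved lever from its outer side firmly in against its stop screw, ease it back out under control until it is fully open again, then press it in once more, again firmly on the stop but without forcing it. The program finishes while still holding the lever in there, so that the gap left to the fixed bar can be seen. Grip nothing, keep the fingers out of the gap between lever and bar, and leave the other things on the bench where they are.

Things in the scene. Friction and masses are not known exactly. Their poses are not given: they have to be found in the camera images.
- cutter: Sprue cutter on a grey base plate 84 x 330 x 10 mm, bolted down, yaw within 40 degrees: steel cheek plates and jaws at its +y end, at the other two like handles with round blue sleeves 22 mm thick, 140 mm long. The one in saddle posts is the fixed bar; the one that hangs free, splayed out to the robot's side (-x), is the hand lever. Origin at bench level, 110 mm in -y from below the lever's pivot.
- lever_grip (a point): Middle of the hand lever's blue sleeve, on its centre line, 60 mm above the bench. The sleeve reaches 75 mm from here towards the jaws, 65 mm to the free end. Below it is nothing down to the bench but the edge of the 10 mm base plate near the bar. Axes turn with the lever: x level, the way it is pressed (towards the bar); y along the lever towards its pivot; z up.
- lever_pivot (a point): Pivot of the hand lever (upright hinge axis), 60 mm above the bench, 190 mm from lever_grip. Pressing turns the lever anticlockwise seen from above. Same axes as lever_grip.
- lever (a joint): Angle of the hand lever, rad: 0 = fully open (its spring holds it there), growing as it is pressed in; 0.28 would be parallel to the bar, but it meets the stop screw sooner, between about 0.16 and 0.25. At mid-sleeve the spring takes 3 N to start and about 6 N just before the stop; 10 to 20 N there holds it firmly on the stop. Let go, it snaps open.
- bar_grip (a point): Point on the centre line of the fixed bar's sleeve, 60 mm above the bench, opposite the middle of the lever's sleeve. The bar runs along y of this frame (jaws at +y); -x points to the lever. The bar's centre line lies 34 mm to the +x side of the lever's pivot.
- stop_tip (a point): White nylon tip (10 mm across) of the brass stop screw, locked in a lug on the fixed bar, between bar and lever, about 82 mm from the pivot, 60 mm above the bench. It meets the flat inner side of the lever's 14 mm wide steel shank. How far it stands out differs from start to start; it does not shift when pressed and gives only 1 to 2 mm.
- casting_tree: Bystander, loose: brass casting tree with rings, 52 mm round base, about 95 mm tall, origin under its centre. Leave alone.
- tray: Bystander, loose: open aluminium tray of cast rings, 94 x 150 x 24 mm, origin under its centre, beyond the bar. Leave alone.
- jar: Bystander, loose: small glass jar with a lid, 48 mm diameter, 55 mm tall, origin under its centre, on the lever's side near its pivot. Leave alone.
- ring_clamp: Bystander, loose: wooden ring clamp lying flat, 130 x 22 x 16 mm (long way along its x), origin under its centre, past the free ends of the handles. Leave alone.

How it is judged:
On the way, in this order (a step that is already met when the one before it is completed fails the run):
1. the lever is pressed in until it bears on the stop screw (contact force between stop_screw and lever above 1 N and contact force between the fingers and lever_sleeve above 3 N), for 0.1 s.
2. the lever is eased back out to fully open (value of joint lever below 0.02 rad), for 0.1 s.
At the end, for the whole second after the job is handed in: The fingers still press the outer side of the lever's sleeve with 5 to 40 N, the lever is at rest (under 0.1 rad/s) and bears on its stop screw with more than 4 N (contact force between stop_screw and lever above 4 N and contact force between the fingers and lever_sleeve between 5 and 40 N and velocity of joint lever between -0.1 and 0.1 rad/s); the arm keeps its last pose, push and grip.
It fails at once if the lever is forced: the fingers press it with more than 45 N (contact force between the fingers and lever above 45 N).
It fails at once if the lever is slammed in or let snap back (faster than 2.5 rad/s, about 0.5 m/s at the grip) (velocity of joint lever above 2.5 rad/s or velocity of joint lever below -2.5 rad/s).
It fails at once if the fingers get into the gap: they press the lever's inner side, the fixed bar or the stop screw, as when gripping (contact force between the fingers and lever_inside above 1.5 N or contact force between the arm and fixed_bar above 2 N or contact force between the fingers and stop_screw above 1 N).
It fails at once if a bystander is moved by more than 20 mm (distance of any of casting_tree, tray, jar, ring_clamp from where it was at the start of the episode above 0.02 m).
It also fails if it takes over 51 s, if anything falls off the work surface, if the arm or the gripper's body presses on something with over 40 N, if the wrist force passes 120 N, or if a joint passes its speed limit or range.

## Robot

A 7-joint arm with a two-finger parallel gripper is mounted at the origin on the work surface. World frame = base frame: x ahead of the robot, y to its left, z up, the work surface at z = 0. Lengths are in m, angles in rad, forces in N, time in s.
With the tool pointing down it reaches from about 0.4 to 0.875 m from the base axis. Payload 19.3 kg.
Tool frame: the origin (TCP) lies at the very end of the fingers, on their centre line; the grasp point (between the pads) lies bot.grasp_offset behind it (bot.grasp_offset is the distance from the TCP to the grasp point, in m); z points along the fingers, y is the direction in which the jaws open and shut (so a half turn about z gives the same grasp; the last joint's range is limited). The gripper opens to 85 mm and grips with 20 to 120 N. Pads are 22 mm wide; open, the fingers measure 114 mm over their backs; the gripper's body (76 mm by 85 mm) begins 54 mm behind the grasp point. The pads swing forward as they close: fully open they stand 13 mm farther back than shut.
Start: joints at [1.208, 0.521, -0.036, 1.599, 0.021, 1.021, -0.113], TCP at [0.18, -0.598, 0.195] pointing down, gripper open.
Joint ranges: [-2.91, 2.91], [-0.3, 2.13], [-1.5, 1.42], [0.17, 2.43], [-1.26, 4.41], [0.16, 1.93], [-2.52, 2.52]. Speed limits (rad/s): [1.89, 1.89, 2.39, 2.39, 3.01, 3.01, 3.01].

## Interface

Orientations are given as [roll, pitch, yaw] about the fixed x, y, z axes, in that order (R = Rz(yaw) Ry(pitch) Rx(roll)).
In Python, from workcell import bot gives the robot as it stands. The module is installed in compiled form; this text tells all that it offers.
- The arm moves only by the shell command python3 -m handwheel 'ROWS' [OPENING] [FORCE]. ROWS is JSON, a list of rows, each a list of 6 numbers: the shift along the tool's x, y, z as a fraction of full scale, then the turn, a rotation vector about the tool's x, y, z as a fraction of full scale. In form: [[x, y, z, rx, ry, rz], ...]. A call has 1 to 8 rows; each row shifts and turns the commanded pose from where the row before left it, along the tool's axes as they then stand; what a row does not reach is not made up. Full scale, the value 1, is 0.025 m for a shift and 360 degrees for a turn. A row lasts 1/8 s, in which the tool goes at most 62.5 mm and 10.7 degrees, less where a joint would pass 70% of its speed; a pose out of reach is approached as far as the arm can. A call with a number of a shift or a turn outside -1 to 1 is refused whole. A call with a gripper value outside its range is refused whole. OPENING is the closure, from -1 (fully open) to 1 (shut), set as the call begins (- or left out, the last holds). The fingers move at their own pace and stop on an object; FORCE is the grip in N (left out, the last holds). Time passes only in rows, so rows that do not move let the fingers close. It gives the time, the measured TCP pose, the force and the opening at its end, in the units of the state.
- bot.observe(): the state, without advancing time (a new reading comes with each control period).
- bot.grab_frame(name): name is "side" or "top"; returns a dict with "pixels" (480x640x3 uint8, blue, green, red), "vertical_fov" (degrees; the focal length in pixels is half the picture's height over the tangent of half this angle, whatever the lens; pixels are square), "cx", "cy" (the principal point, pixels), "D" ([k1, k2, p1, p2, k3] as OpenCV has them; the pictures are not rectified), "R" (3x3) and "t" (3): a world point X has camera coordinates R X + t. Camera axes: x right, y down, z forward; pixel columns grow to the right and rows downward; lengths in m; the calibration is good to about 2 mm. A picture is of the moment at which its call begins. There is no depth.
- bot.job_done(): hands the job in, once; it reports no verdict.
Trained networks look in a picture, given as the dict that the camera call returned (one of the last four; its "shot" number tells which), for a name from the list of things; names that differ only in an ending like _2 or _b are one class to them, and where a whole thing is asked for, a point or a joint stands for the part that bears it (a point fixed in the world has none). Each returns a list of dicts, best first, with "score" (0 to 1); they miss things now and then, are a little off and sometimes report something else, mostly with a low value. They report only what shows in the picture. A call takes as long as a camera call.
- bot.trace(picture, thing): "region" (480x640 bool, what is visible of it) and "point" ([column, row] in pixels, amid what is visible of it).
The state is a dict: "clock": time; "qpos": joint angles; "qd": joint speeds; "joint_efforts": joint torques, N m; "position": TCP position; "tool_rot": TCP orientation; "force": force on the tool from outside, world axes, zero at the start; "moment": the same for the moment, N m; "grip_width": finger opening in m.
Only numpy, scipy, OpenCV 4.12 (cv2) and the standard library are available. Lean on these libraries where they do the work, as an engineer would, in place of code of your own. Each camera call takes 0.05 s, during which the arm holds its last target.

## Working session

There is one attempt and no reset: what is moved stays moved. The work goes in short steps, Python scripts to look and compute and a shell command to move; the robot and the scene stay as the last step left them, time stands still between calls to the robot, and variables do not carry over. Pictures are saved under pics/ and viewed, and the job is handed in when it is done.

```bash
mkdir -p pics; cat > h.py <<'E'
import numpy as np, cv2
from workcell import bot
def K(f):
    h=f["pixels"].shape[0]; F=h/2/np.tan(np.radians(f["vertical_fov"])/2)
    return np.array([[F,0,f["cx"]],[0,F,f["cy"]],[0,0,1]])
def ray(f,uv):
    p=cv2.undistortPoints(np.array([[uv]],float),K(f),np.array(f["D"],float))[0,0]
    R=np.array(f["R"]);t=np.array(f["t"])
    return -R.T@t, R.T@np.array([p[0],p[1],1])
def atz(f,uv,z):
    o,d=ray(f,uv); return o+d*(z-o[2])/d[2]
def proj(f,X):
    r,_=cv2.Rodrigues(np.array(f["R"],float))
    return cv2.projectPoints(np.array(X,float).reshape(-1,1,3),r,np.array(f["t"],float),K(f),np.array(f["D"],float))[0].reshape(-1,2)
E
python3 - <<'E'
from h import *
s=bot.observe(); print(s, bot.grasp_offset)
for n in ["top","side"]:
    f=bot.grab_frame(n); cv2.imwrite(f"pics/{n}0.png",f["pixels"])
    R=np.array(f["R"]);print(n,-R.T@np.array(f["t"]),R[2])
    for th in ["cutter","lever_grip","bar_grip","stop_tip","casting_tree","tray","jar","ring_clamp"]:
        for r in bot.trace(f,th)[:2]:
            print(n,th,round(r["score"],2),np.round(r["point"],1),r["region"].sum(),np.round(atz(f,r["point"],0.06 if th in("lever_grip","bar_grip","stop_tip") else 0.02),3))
E
```

```text
{'clock': 0.0, 'qpos': array([ 1.20780757,  0.5220261 , -0.03633135,  1.59997067,  0.0212168 ,
        1.02108834, -0.11277075]), 'qd': array([ 0.00079954, -0.00161977, -0.00013051, -0.00187618,  0.00246854,
       -0.0006765 ,  0.0004009 ]), 'joint_efforts': array([ 1.24469418e-03, -9.27111840e+01,  1.98008761e+00, -3.69933128e+01,
        1.76617474e-02,  8.30262434e-03, -3.37183815e-05]), 'position': array([ 0.18024737, -0.59807118,  0.19423154]), 'tool_rot': array([-3.14048936e+00,  8.99784329e-05,  2.92819623e-01]), 'force': array([-0.11197388,  0.03752148, -0.05458924]), 'moment': array([-0.00034624, -0.06341223,  0.00297303]), 'grip_width': 0.0855263122249545} 0.0187
top [0.50231461 0.02283181 0.85147507] [ 0.13120826  0.00666935 -0.99133239]
top cutter 0.58 [321.5 209.9] 9649 [0.66 0.02 0.02]
top lever_grip 0.72 [322.9 256.5] 1524 [0.57 0.02 0.06]
top bar_grip 0.74 [291.5 191.7] 3392 [0.686 0.073 0.06 ]
top stop_tip 0.69 [210.9 226.7] 642 [0.627 0.217 0.06 ]
top casting_tree 0.82 [289.2 127.6] 811 [0.821 0.078 0.02 ]
top tray 0.96 [382.8 180.4] 4218 [ 0.713 -0.096  0.02 ]
top jar 0.84 [212.  227.4] 695 [0.632 0.224 0.02 ]
top ring_clamp 0.94 [448.4 272.8] 1005 [ 0.537 -0.209  0.02 ]
side [ 0.21048099 -0.34610702  0.76751936] [ 0.45602798  0.42078491 -0.78420568]
side cutter 0.7 [336.2 259.7] 8987 [0.631 0.01  0.02 ]
side lever_grip 0.58 [309.4 273.2] 1413 [0.559 0.005 0.06 ]
side bar_grip 0.84 [338.9 227.5] 3149 [0.664 0.033 0.06 ]
side bar_grip 0.52 [414.2 270.6] 4221 [ 0.678 -0.119  0.06 ]
side casting_tree 0.78 [370.3 179.7] 933 [0.825 0.09  0.02 ]
side tray 0.79 [414.4 269.8] 4378 [ 0.706 -0.106  0.02 ]
side jar 0.79 [251.1 202.7] 768 [0.623 0.221 0.02 ]
side ring_clamp 0.87 [398.6 377.6] 1245 [ 0.528 -0.207  0.02 ]
```

View pics/top0.png

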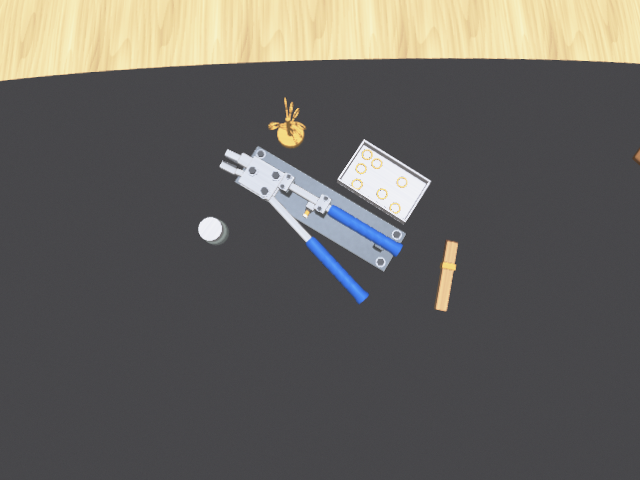

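View pics/side0.png

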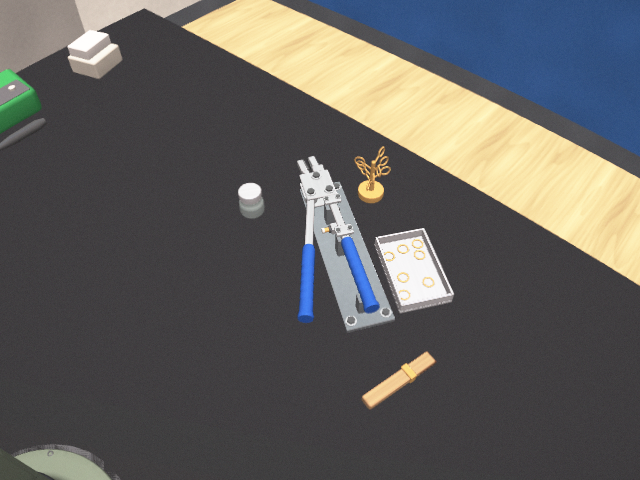

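The top view shows the lever sleeve from about (310,238) to (364,298), the bar sleeve from (330,208) to (400,250), the stop tip near (307,213) and the jar at (210,229). I'll measure the sleeve lines.

```bash
python3 - <<'E'
from h import *
for n in ["top","side"]:
    f=bot.grab_frame(n)
    hsv=cv2.cvtColor(f["pixels"],cv2.COLOR_BGR2HSV)
    m=((hsv[...,0]>100)&(hsv[...,0]<130)&(hsv[...,1]>150)&(hsv[...,2]>60)).astype(np.uint8)
    m[:130]=0
    c,l,st,ce=cv2.connectedComponentsWithStats(m)
    for i in range(1,c):
        if st[i,4]<400: continue
        ys,xs=np.where(l==i)
        P=np.array([atz(f,(x,y),0.06)[:2] for x,y in zip(xs,ys)])
        mu=P.mean(0); u=np.linalg.svd(P-mu,full_matrices=False)[2][0]; u*=np.sign(u[1])
        s=(P-mu)@u; w=(P-mu)@np.array([-u[1],u[0]])
        print(n,st[i,4],"len",np.ptp(s),"wid",np.percentile(w,98)-np.percentile(w,2),"dir",u,"deg",np.degrees(np.arctan2(u[1],u[0])),"hi",mu+u*s.max(),"lo",mu+u*s.min(),"pivot est",mu+u*(s.max()+.115))
    # pixels around bolts: pivot
E
```

```text
top 929 len 0.14233809281890797 wid 0.01950587804011843 dir [0.54085923 0.84111313] deg 57.25785057605094 hi [0.65328914 0.00561184] lo [ 0.57630427 -0.11411059] pivot est [0.71548795 0.10233985]
top 1002 len 0.14013026477346924 wid 0.02069452731703315 dir [0.75358494 0.65735054] deg 41.09812166283142 hi [0.59952801 0.04366725] lo [ 0.49392795 -0.04844745] pivot est [0.68619028 0.11926257]
side 597 len 0.11082823726395306 wid 0.07242004075262028 dir [-0.44197339  0.89702816] deg 116.22985918251972 hi [ 1.23763719 -0.19383846] lo [ 1.28662032 -0.29325451] pivot est [ 1.18681025 -0.09068022]
side 988 len 0.15241775879796526 wid 0.02054124735087798 dir [0.54301062 0.83972583] deg 57.11117927223804 hi [0.65485674 0.01119582] lo [ 0.57209228 -0.11679331] pivot est [0.71730297 0.10776429]
side 1033 len 0.1516803643188378 wid 0.020618645401953975 dir [0.75173869 0.6594611 ] deg 41.25878614110959 hi [0.6018334  0.04779936] lo [ 0.4878094  -0.05222794] pivot est [0.68828335 0.12363739]
```

Lever 41.2° and bar 57.2° differ by 0.28 rad, as they should. That puts lever_grip at about (0.543,-0.006) and the press direction at (0.658,-0.753). I'll turn the tool so its y axis lies along the press direction, and shut the fingers.

```bash
python3 -m handwheel '[[0,0,0,0,0,-0.017],[0,0,0,0,0,-0.017],[0,0,0,0,0,-0.017],[0,0,0,0,0,-0.017],[0.5,-0.2,0,0,0,0],[1,-0.4,0,0,0,0],[1,-0.4,0,0,0,0],[1,-0.4,0,0,0,0]]' 1 80
python3 -m handwheel '[[1,-0.4,0,0,0,0],[1,-0.4,0,0,0,0],[1,-0.4,0,0,0,0],[1,-0.4,0,0,0,0],[1,-0.4,0,0,0,0],[1,-0.4,0,0,0,0],[1,-0.4,0,0,0,0],[1,-0.4,0,0,0,0]]'
```

```text
clock: 2.0
position: [0.2239, -0.5128, 0.1949]
tool_rot: [3.142, -0.0, 0.717]
force: [0.4, -0.6, -0.0]
grip_width: -0.0
clock: 3.0
position: [0.321, -0.3208, 0.1949]
tool_rot: [3.141, -0.0, 0.717]
force: [0.1, 0.3, 0.1]
grip_width: -0.0001
```

```bash
python3 -m handwheel '[[1,-0.4,0,0,0,0],[1,-0.4,0,0,0,0],[1,-0.4,0,0,0,0],[1,-0.4,0,0,0,0],[1,-0.4,0,0,0,0],[1,-0.4,0,0,0,0],[1,-0.4,0,0,0,0],[1,-0.4,0,0,0,0]]'
python3 -m handwheel '[[1,-0.4,0,0,0,0],[1,-0.4,0,0,0,0],[1,-0.4,0,0,0,0],[1,-0.4,0,0,0,0],[1,-0.4,0,0,0,0],[1,-0.4,0,0,0,0],[0.8,-0.2,0,0,0,0],[0,0,0,0,0,0]]'
python3 - <<'E'
from h import *
s=bot.observe();p=s["position"];print(p,s["tool_rot"],s["qpos"].round(2))
g=np.array([.543,-.0057]);d=p[:2]-g;u=np.array([.7527,.6584]);x=np.array([.6584,-.7527]);print("along",d@u,"press",d@x)
for n in ["top","side"]:
    f=bot.grab_frame(n); cv2.imwrite(f"pics/{n}1.png",f["pixels"])
E
```

```text
clock: 4.0
position: [0.4182, -0.1289, 0.1949]
tool_rot: [3.141, -0.0, 0.717]
force: [0.3, 0.1, -0.6]
grip_width: 0.0002
clock: 5.0
position: [0.5034, 0.0321, 0.1947]
tool_rot: [-3.141, -0.0, 0.721]
force: [-0.6, 0.3, 0.0]
grip_width: 0.0001
[0.50344383 0.03205364 0.19471644] [-3.14124654e+00 -2.89288229e-04  7.20595127e-01] [ 0.17  0.36 -0.45  1.9   0.19  0.93 -1.22]
along -0.004916938331913621 press -0.054460947922585774
```

View pics/side1.png

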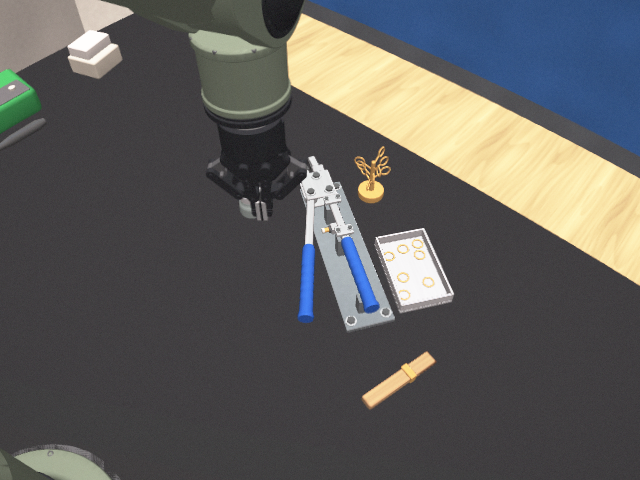

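View pics/top1.png

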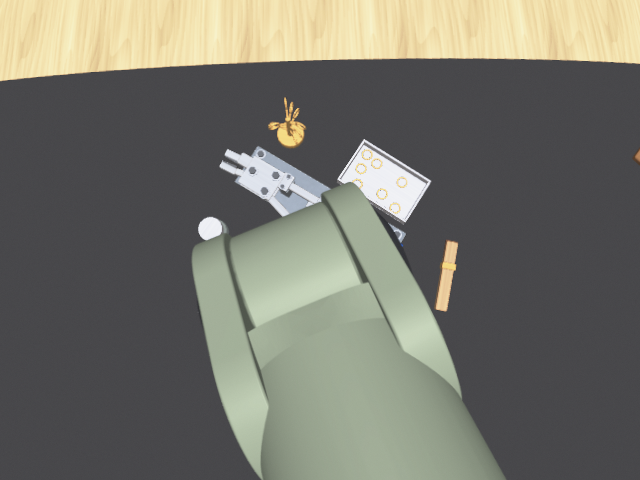

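```bash
python3 -m handwheel '[[0.2,0,0.8,0,0,0],[0,0,1,0,0,0],[0,0,1,0,0,0],[0,0,1,0,0,0],[0,0,1,0,0,0],[0,0,1,0,0,0],[0,0,0.4,0,0,0],[0,0,0,0,0,0]]'
python3 - <<'E'
from h import *
s=bot.observe();p=s["position"];print(p,s["tool_rot"],s["force"])
f=bot.grab_frame("side"); cv2.imwrite("pics/side2.png",cv2.resize(f["pixels"][130:370,180:480],None,fx=2.5,fy=2.5))
E
```

```text
clock: 6.1
position: [0.5068, 0.0335, 0.0398]
tool_rot: [-3.141, 0.001, 0.719]
force: [0.2, 0.8, 1.8]
grip_width: -0.0
[0.50676104 0.03351637 0.03977456] [-3.14134557e+00  6.38726152e-04  7.19331665e-01] [0.24392834 0.81760923 1.82869554]
```

View pics/side2.png

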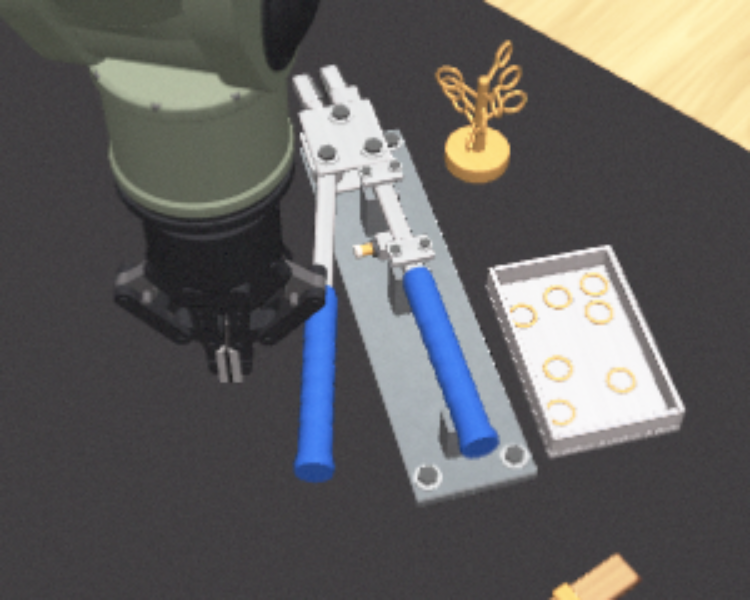

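The fingers are beside the lever on its outer side, tip at zoomed (232,380). The wide knuckles are at about (320,290), so I'll check their height over the sleeve.

```bash
python3 - <<'E'
from h import *
f=bot.grab_frame("side"); s=bot.observe();p=s["position"]
im=cv2.resize(f["pixels"][150:320,200:340],None,fx=4,fy=4,interpolation=cv2.INTER_CUBIC)
im=np.clip(im.astype(float)*1.8,0,255).astype(np.uint8)
xd=np.array([.6584,-.7527,0])
for h in [0,.02,.04,.06,.08]:
    for w,c in((0.0,(0,0,255)),(0.0145,(0,255,0)),(.05,(0,255,255))):
        q=proj(f,p+[0,0,h]+w*xd)[0]; q=((q-[200,150])*4).astype(int)
        cv2.circle(im,tuple(map(int,q)),3,c,-1)
        print(h,w,q)
cv2.imwrite("pics/side3.png",im)
E
```

```text
0 0.0 [302 557]
0 0.0145 [337 558]
0 0.05 [423 559]
0.02 0.0 [298 530]
0.02 0.0145 [334 530]
0.02 0.05 [422 532]
0.04 0.0 [294 502]
0.04 0.0145 [331 502]
0.04 0.05 [420 503]
0.06 0.0 [290 472]
0.06 0.0145 [327 473]
0.06 0.05 [419 474]
0.08 0.0 [286 442]
0.08 0.0145 [324 442]
0.08 0.05 [417 443]
```

View pics/side3.png

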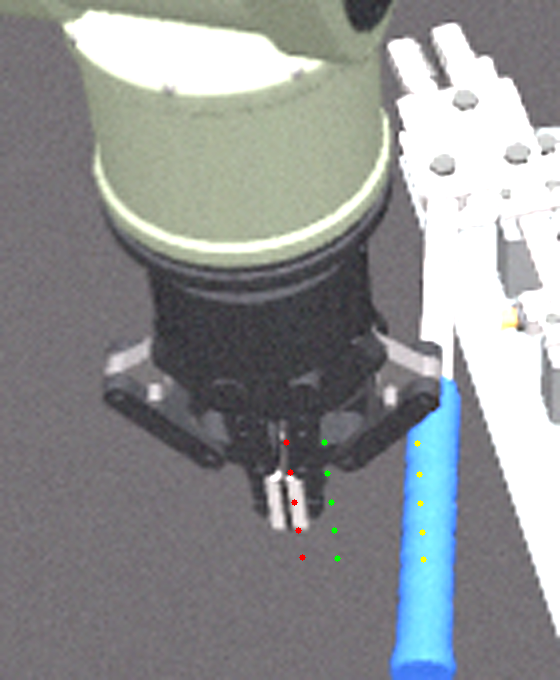

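```bash
python3 - <<'E'
from h import *
from scipy.spatial.transform import Rotation as Ro
f0=cv2.imread("pics/side1.png")
f=bot.grab_frame("side"); s=bot.observe()
for name,img,p in(("a",f0,np.array([.50344,.03205,.19472])),("b",f["pixels"],s["position"])):
    u=np.array([.7527,.6584,0]);x=np.array([.6584,-.7527,0])
    c=proj(f,p)[0]; o=(c-[70,100]).astype(int)
    im=cv2.resize(img[o[1]:o[1]+150,o[0]:o[0]+140],None,fx=4,fy=4,interpolation=cv2.INTER_CUBIC)
    im=np.clip(im.astype(float)*1.8,0,255).astype(np.uint8)
    for h,col in((0,(0,0,255)),(.02,(0,255,0)),(.073,(255,255,0))):
        a,b=(.011,.0145) if h<.05 else (.038,.0425)
        Q=proj(f,[p+[0,0,h]+i*u*a+j*x*b for i,j in((-1,-1),(-1,1),(1,1),(1,-1))])
        cv2.polylines(im,[((Q-o)*4).astype(np.int32)],True,col,1)
    cv2.imwrite(f"pics/box_{name}.png",im)
    print(c)
a=cv2.imread("pics/box_a.png");b=cv2.imread("pics/box_b.png")
cv2.imwrite("pics/box.png",cv2.resize(np.hstack([a,b]),None,fx=.7,fy=.7))
E
```

```text
[266.14762643 231.67437417]
[275.57676638 289.28975591]
```

View pics/box.png

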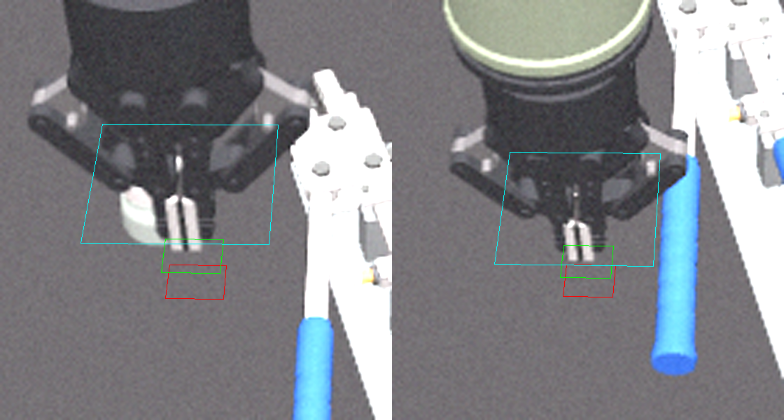

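The visible fingertips sit about 35 mm higher in the image than the reported TCP implies. That is either height or an offset along the tool's x. I'll settle it with a gentle bench touch, farther out from the lever.

```bash
python3 -m handwheel '[[0,-0.8,0,0,0,0],[0,0,0.4,0,0,0],[0,0,0.4,0,0,0],[0,0,0.2,0,0,0],[0,0,0,0,0,0]]'
python3 -m handwheel '[[0,0,0.2,0,0,0],[0,0,0,0,0,0]]'
python3 - <<'E'
from h import *
s=bot.observe();p=s["position"];print(p,s["force"])
f=bot.grab_frame("side")
u=np.array([.7527,.6584,0]);x=np.array([.6584,-.7527,0])
c=proj(f,p)[0]; o=(c-[70,100]).astype(int)
im=cv2.resize(f["pixels"][o[1]:o[1]+150,o[0]:o[0]+140],None,fx=4,fy=4,interpolation=cv2.INTER_CUBIC)
im=np.clip(im.astype(float)*1.8,0,255).astype(np.uint8)
cv2.imwrite("pics/t1.png",im)
E
```

```text
clock: 6.88
position: [0.4937, 0.0487, 0.0143]
tool_rot: [-3.141, 0.001, 0.72]
force: [0.2, -0.1, 1.1]
grip_width: -0.0
clock: 7.12
position: [0.4937, 0.0489, 0.0096]
tool_rot: [-3.141, 0.0, 0.72]
force: [-0.3, -0.5, -1.3]
grip_width: -0.0001
[0.49373152 0.04891547 0.00956584] [-0.32800267 -0.48034082 -1.25188127]
```

View pics/t1.png

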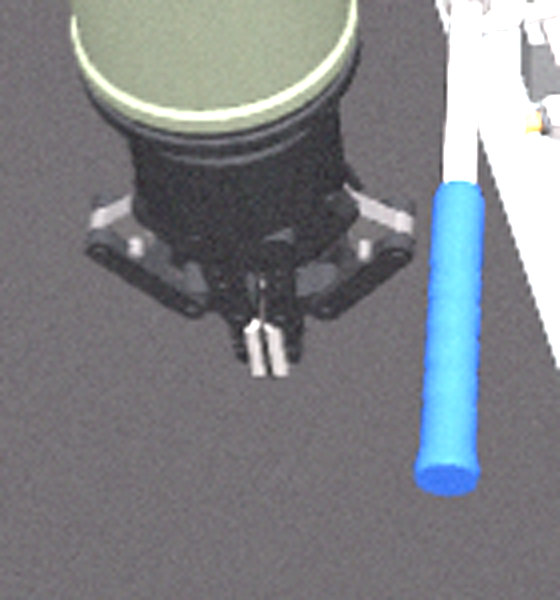

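```bash
python3 -m handwheel '[[0,0,0.2,0,0,0],[0,0,0,0,0,0]]'
python3 -m handwheel '[[0,0,0.1,0,0,0],[0,0,0.05,0,0,0],[0,0,0,0,0,0]]'
python3 -m handwheel '[[0,0,0.08,0,0,0],[0,0,0,0,0,0]]'
```

```text
clock: 7.42
position: [0.4936, 0.0489, 0.0045]
tool_rot: [-3.141, 0.0, 0.72]
force: [0.1, -0.2, -0.6]
grip_width: 0.0001
clock: 7.8
position: [0.4937, 0.049, 0.001]
tool_rot: [-3.141, 0.0, 0.72]
force: [-0.1, 0.6, -0.6]
grip_width: -0.0003
clock: 8.05
position: [0.4938, 0.049, -0.0011]
tool_rot: [-3.141, 0.0, 0.72]
force: [0.6, -0.5, 0.5]
grip_width: -0.0003
```

```bash
python3 -m handwheel '[[0,0,0.08,0,0,0],[0,0,0,0,0,0]]'
python3 -m handwheel '[[0,0,0.08,0,0,0],[0,0,0,0,0,0]]'
python3 -m handwheel '[[0,0,0.08,0,0,0],[0,0,0,0,0,0]]'
python3 -m handwheel '[[0,0,0.08,0,0,0],[0,0,0,0,0,0]]'
```

```text
clock: 8.3
position: [0.4937, 0.049, -0.0031]
tool_rot: [-3.141, 0.0, 0.72]
force: [0.3, 0.7, -0.6]
grip_width: 0.0001
clock: 8.55
position: [0.4937, 0.049, -0.0051]
tool_rot: [-3.141, 0.0, 0.72]
force: [-0.1, -0.4, -0.7]
grip_width: 0.0002
clock: 8.8
position: [0.4937, 0.0489, -0.0071]
tool_rot: [-3.141, 0.0, 0.72]
force: [-0.1, -0.4, -0.2]
grip_width: 0.0001
clock: 9.05
position: [0.4937, 0.0489, -0.0091]
tool_rot: [-3.141, 0.0, 0.72]
force: [0.7, -0.1, 0.3]
grip_width: 0.0001
```

No contact at reported z = -9 mm, so the true fingertip is higher than reported. I'll keep lowering to find the actual offset.

```bash
python3 -m handwheel '[[0,0,0.16,0,0,0],[0,0,0,0,0,0]]'
python3 -m handwheel '[[0,0,0.16,0,0,0],[0,0,0,0,0,0]]'
python3 -m handwheel '[[0,0,0.08,0,0,0],[0,0,0,0,0,0]]'
python3 -m handwheel '[[0,0,0.08,0,0,0],[0,0,0,0,0,0]]'
python3 - <<'E'
from h import *
s=bot.observe();p=s["position"];print(p,s["force"])
f=bot.grab_frame("side")
c=proj(f,p)[0]; o=(c-[70,100]).astype(int)
im=cv2.resize(f["pixels"][o[1]:o[1]+150,o[0]:o[0]+140],None,fx=4,fy=4,interpolation=cv2.INTER_CUBIC)
u=np.array([.7527,.6584,0]);x=np.array([.6584,-.7527,0]);q=p.copy()
for z,col in((0,(0,0,255)),(.01,(0,255,0)),(.02,(255,0,255))):
    q[2]=z
    Q=proj(f,[q+i*u*.011+j*x*.0145 for i,j in((-1,-1),(-1,1),(1,1),(1,-1))])
    cv2.polylines(im,[((Q-o)*4).astype(np.int32)],True,col,1)
im=np.clip(im.astype(float)*1.8,0,255).astype(np.uint8)
cv2.imwrite("pics/t2.png",im)
E
```

```text
clock: 9.3
position: [0.4936, 0.0489, -0.0133]
tool_rot: [-3.141, 0.0, 0.72]
force: [0.8, -0.3, -0.0]
grip_width: -0.0001
clock: 9.55
position: [0.4936, 0.049, -0.0172]
tool_rot: [-3.141, 0.0, 0.72]
force: [-0.6, 0.0, -0.0]
grip_width: -0.0001
clock: 9.8
position: [0.4938, 0.049, -0.019]
tool_rot: [-3.142, 0.0, 0.72]
force: [-0.7, -0.2, -0.3]
grip_width: -0.0003
clock: 10.05
position: [0.4937, 0.049, -0.0211]
tool_rot: [-3.141, 0.0, 0.72]
force: [0.3, -0.9, 0.2]
grip_width: 0.0
[ 0.49371557  0.04896549 -0.02106033] [ 0.3432421  -0.93409249  0.1809052 ]
```

View pics/t2.png

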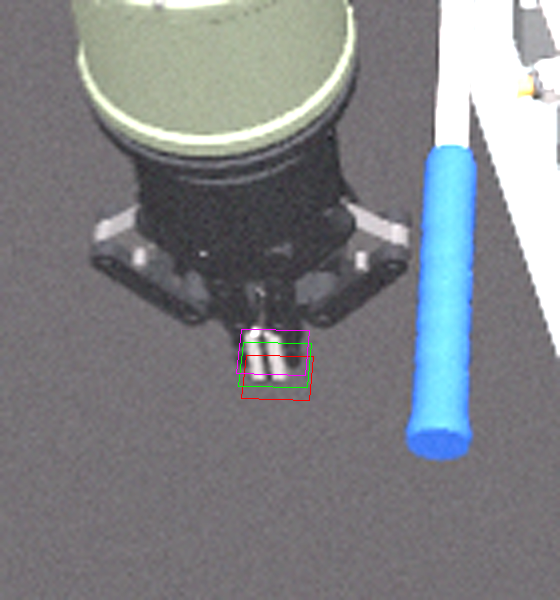

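The bench touch isn't needed: the tip is at about z = 0.013 with reported -0.021, so the tip is about 35 mm above the reported TCP. xy agrees within a few mm. I'll raise to a true tip height of about 0.042, then approach the sleeve.

```bash
python3 -m handwheel '[[0,0,-0.6,0,0,0],[0,0,-0.5,0,0,0],[0,0.8,0,0,0,0],[0,0.6,0,0,0,0],[0,0.1,0,0,0,0],[0,0,0,0,0,0]]'
python3 - <<'E'
from h import *
s=bot.observe();p=s["position"];print(p,s["force"])
f=bot.grab_frame("side")
c=proj(f,p)[0]; o=(c-[70,100]).astype(int)
im=cv2.resize(f["pixels"][o[1]:o[1]+150,o[0]:o[0]+140],None,fx=4,fy=4,interpolation=cv2.INTER_CUBIC)
im=np.clip(im.astype(float)*1.8,0,255).astype(np.uint8)
cv2.imwrite("pics/t3.png",im)
E
```

```text
clock: 10.85
position: [0.5182, 0.021, 0.0065]
tool_rot: [-3.141, 0.0, 0.72]
force: [0.6, -0.9, -0.3]
grip_width: 0.0001
[0.51823239 0.02096437 0.00653794] [ 0.61604957 -0.94782553 -0.2723428 ]
```

View pics/t3.png

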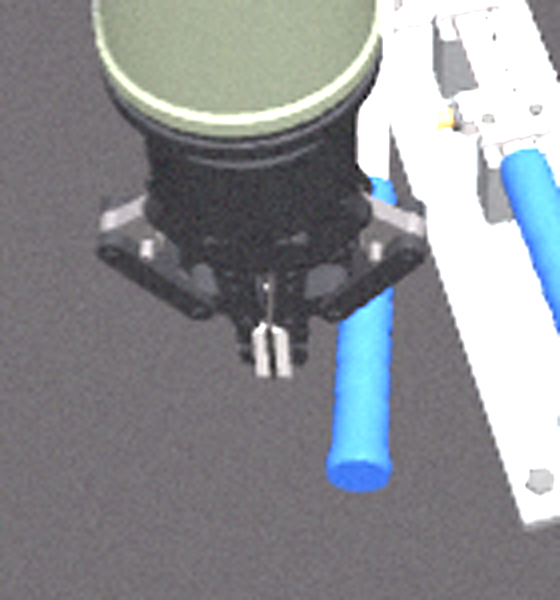

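The fingers are 10 mm or so from the sleeve and nothing is touching. I'll creep in.

```bash
python3 -m handwheel '[[0,0.15,0,0,0,0],[0,0.15,0,0,0,0],[0,0.05,0,0,0,0],[0,0,0,0,0,0]]'
python3 -m handwheel '[[0,0.1,0,0,0,0],[0,0,0,0,0,0]]'
python3 -m handwheel '[[0,0.1,0,0,0,0],[0,0,0,0,0,0]]'
python3 -m handwheel '[[0,0.1,0,0,0,0],[0,0,0,0,0,0]]'
```

```text
clock: 11.4
position: [0.5243, 0.0141, 0.0065]
tool_rot: [-3.142, 0.0, 0.72]
force: [-0.2, -0.3, 0.4]
grip_width: 0.0003
clock: 11.65
position: [0.5261, 0.0122, 0.0066]
tool_rot: [3.142, -0.0, 0.72]
force: [0.3, -0.5, 0.7]
grip_width: 0.0003
clock: 11.9
position: [0.5274, 0.0105, 0.0065]
tool_rot: [-3.141, 0.0, 0.72]
force: [-2.1, 1.8, 0.7]
grip_width: 0.0002
clock: 12.15
position: [0.5292, 0.0084, 0.0065]
tool_rot: [-3.141, 0.0, 0.72]
force: [-3.2, 1.2, 1.3]
grip_width: 0.0003
```

Contact at about 3 N, as the spring should give. Pressing in along the arc.

```bash
python3 -m handwheel '[[0,0.2,0,0,0,-0.004],[0,0.2,0,0,0,-0.004],[0,0.2,0,0,0,-0.004],[0,0.2,0,0,0,-0.004],[0,0,0,0,0,0]]'
python3 -m handwheel '[[0,0.1,0,0,0,-0.002],[0,0,0,0,0,0]]'
python3 -m handwheel '[[0,0.1,0,0,0,-0.002],[0,0,0,0,0,0]]'
```

```text
clock: 12.78
position: [0.5427, -0.0065, 0.0064]
tool_rot: [-3.141, 0.001, 0.82]
force: [-6.5, -0.1, 2.1]
grip_width: -0.0001
clock: 13.02
position: [0.5443, -0.0079, 0.0063]
tool_rot: [-3.141, 0.001, 0.833]
force: [-6.4, 0.5, 0.8]
grip_width: 0.0001
clock: 13.28
position: [0.5461, -0.0096, 0.0063]
tool_rot: [-3.141, 0.001, 0.845]
force: [-5.2, 1.4, 1.2]
grip_width: -0.0001
```

```bash
python3 -m handwheel '[[0,0.08,0,0,0,-0.001],[0,0,0,0,0,0]]'
python3 -m handwheel '[[0,0.08,0,0,0,-0.001],[0,0,0,0,0,0]]'
python3 -m handwheel '[[0,0.08,0,0,0,-0.001],[0,0,0,0,0,0]]'
```

```text
clock: 13.52
position: [0.5475, -0.011, 0.0063]
tool_rot: [-3.141, 0.001, 0.852]
force: [-5.3, 1.2, 0.3]
grip_width: 0.0001
clock: 13.78
position: [0.549, -0.0123, 0.0063]
tool_rot: [-3.141, 0.001, 0.858]
force: [-6.5, 1.1, 1.6]
grip_width: -0.0001
clock: 14.02
position: [0.55, -0.0133, 0.0062]
tool_rot: [-3.14, 0.001, 0.864]
force: [-8.5, 1.8, 2.5]
grip_width: -0.0003
```

```bash
python3 -m handwheel '[[0,0.05,0,0,0,0],[0,0,0,0,0,0]]'
python3 -m handwheel '[[0,0.05,0,0,0,0],[0,0,0,0,0,0]]'
```

```text
clock: 14.28
position: [0.5504, -0.0138, 0.0062]
tool_rot: [-3.139, 0.002, 0.865]
force: [-12.6, 5.2, 4.2]
grip_width: -0.0003
clock: 14.52
position: [0.5507, -0.0141, 0.0061]
tool_rot: [-3.138, 0.002, 0.865]
force: [-16.6, 6.9, 7.5]
grip_width: -0.0
```

About 17 N with little further motion, so it is on the stop. Holding briefly and looking.

```bash
python3 -m handwheel '[[0,0.01,0,0,0,0],[0,0,0,0,0,0]]'
python3 - <<'E'
from h import *
s=bot.observe();p=s["position"];print(p,s["force"])
f=bot.grab_frame("side")
im=cv2.resize(f["pixels"][150:330,210:410],None,fx=4,fy=3.3,interpolation=cv2.INTER_CUBIC) if 0 else cv2.resize(f["pixels"][180:325,220:410],None,fx=4,fy=4,interpolation=cv2.INTER_CUBIC)
im=np.clip(im.astype(float)*1.4,0,255).astype(np.uint8)
cv2.imwrite("pics/t4.png",im)
E
```

```text
clock: 14.78
position: [0.5508, -0.0141, 0.0061]
tool_rot: [-3.138, 0.002, 0.865]
force: [-18.1, 7.4, 8.1]
grip_width: -0.0001
[ 0.55079236 -0.01412152  0.00611982] [-18.05419815   7.43191027   8.07983481]
```

View pics/t4.png

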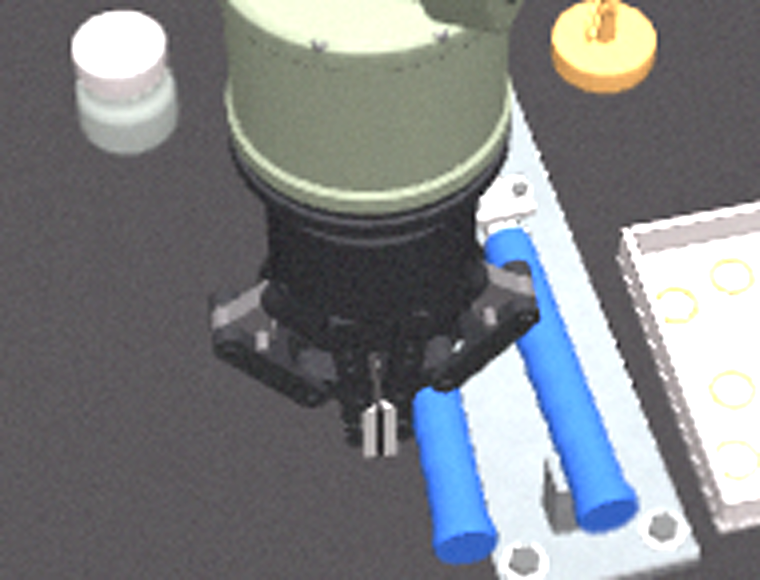

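The lever is swung in and the fingers are on its outer side, at about zoomed (405,430), well clear of the bar. Easing it back out along the same path.

```bash
python3 -m handwheel '[[0,-0.1,0,0,0,0],[0,-0.15,0,0,0,0.003],[0,-0.2,0,0,0,0.004],[0,-0.2,0,0,0,0.004],[0,-0.2,0,0,0,0.004],[0,-0.2,0,0,0,0.004],[0,-0.2,0,0,0,0.004],[0,0,0,0,0,0]]'
python3 -m handwheel '[[0,-0.1,0,0,0,0],[0,-0.1,0,0,0,0],[0,-0.1,0,0,0,0],[0,-0.1,0,0,0,0],[0,-0.1,0,0,0,0],[0,0,0,0,0,0]]'
python3 - <<'E'
from h import *
s=bot.observe();p=s["position"];print(p,s["force"])
f=bot.grab_frame("side")
im=cv2.resize(f["pixels"][180:325,220:410],None,fx=4,fy=4,interpolation=cv2.INTER_CUBIC)
im=np.clip(im.astype(float)*1.4,0,255).astype(np.uint8)
cv2.imwrite("pics/t5.png",im)
E
```

```text
clock: 15.82
position: [0.5306, 0.0069, 0.0067]
tool_rot: [3.141, -0.0, 0.72]
force: [-0.8, 3.8, -0.1]
grip_width: 0.0002
clock: 16.58
position: [0.5223, 0.0158, 0.0066]
tool_rot: [3.142, 0.0, 0.72]
force: [-0.7, 0.1, 0.3]
grip_width: 0.0001
[0.52234226 0.01584042 0.00656202] [-0.67921729  0.10858893  0.34551379]
```

View pics/t5.png

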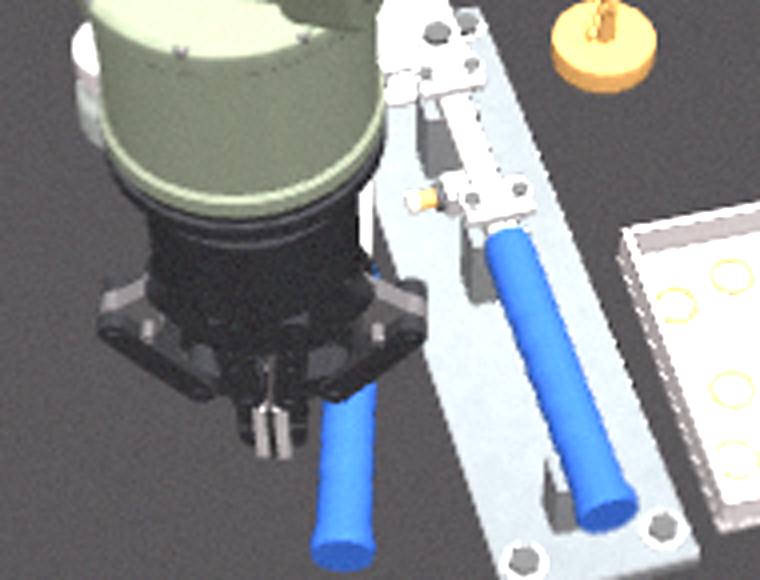

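The lever is fully open: zero force and sleeve back in its first position. Second press.

```bash
python3 -m handwheel '[[0,0,0,0,0,0],[0,0.15,0,0,0,0],[0,0.15,0,0,0,0],[0,0.1,0,0,0,0],[0,0.1,0,0,0,0],[0,0.15,0,0,0,-0.004],[0,0.2,0,0,0,-0.004],[0,0.2,0,0,0,-0.004]]'
python3 -m handwheel '[[0,0.2,0,0,0,-0.004],[0,0.1,0,0,0,-0.004],[0,0.1,0,0,0,-0.003],[0,0.1,0,0,0,0],[0,0,0,0,0,0]]'
```

```text
clock: 17.62
position: [0.5396, -0.0041, 0.0064]
tool_rot: [-3.141, 0.001, 0.797]
force: [-5.3, 1.1, 1.3]
grip_width: -0.0004
clock: 18.25
position: [0.5486, -0.0128, 0.0062]
tool_rot: [-3.141, 0.001, 0.865]
force: [-5.3, 0.4, 1.3]
grip_width: 0.0001
```

```bash
python3 -m handwheel '[[0,0.05,0,0,0,0],[0,0.05,0,0,0,0],[0,0,0,0,0,0]]'
```

```text
clock: 18.62
position: [0.5498, -0.0139, 0.0062]
tool_rot: [-3.14, 0.002, 0.866]
force: [-9.6, 3.1, 3.6]
grip_width: 0.0002
```

```bash
python3 -m handwheel '[[0,0.05,0,0,0,0],[0,0.04,0,0,0,0],[0,0,0,0,0,0]]'
python3 -m handwheel '[[0,0,0,0,0,0],[0,0,0,0,0,0]]'
python3 - <<'E'
from h import *
s=bot.observe();p=s["position"];print(p,s["force"],abs(s["qd"]).max())
f=bot.grab_frame("side")
im=cv2.resize(f["pixels"][180:325,220:410],None,fx=4,fy=4,interpolation=cv2.INTER_CUBIC)
im=np.clip(im.astype(float)*1.4,0,255).astype(np.uint8)
cv2.imwrite("pics/t6.png",im)
for th in ["casting_tree","tray","jar","ring_clamp"]:
    for r in bot.trace(f,th)[:1]: print(th,round(r["score"],2),np.round(r["point"],1))
E
```

```text
clock: 19.0
position: [0.5504, -0.0146, 0.0061]
tool_rot: [-3.138, 0.003, 0.866]
force: [-17.2, 6.7, 8.3]
grip_width: -0.0003
clock: 19.25
position: [0.5504, -0.0146, 0.0061]
tool_rot: [-3.138, 0.003, 0.866]
force: [-16.1, 7.6, 8.7]
grip_width: -0.0
[ 0.55040184 -0.01458363  0.00607047] [-16.14844575   7.59603251   8.7178061 ] 0.0024845660534153534
casting_tree 0.67 [368.8 181.7]
tray 0.66 [415.7 269.8]
jar 0.81 [252.2 199.1]
ring_clamp 0.67 [397.1 377.1]
```

View pics/t6.png

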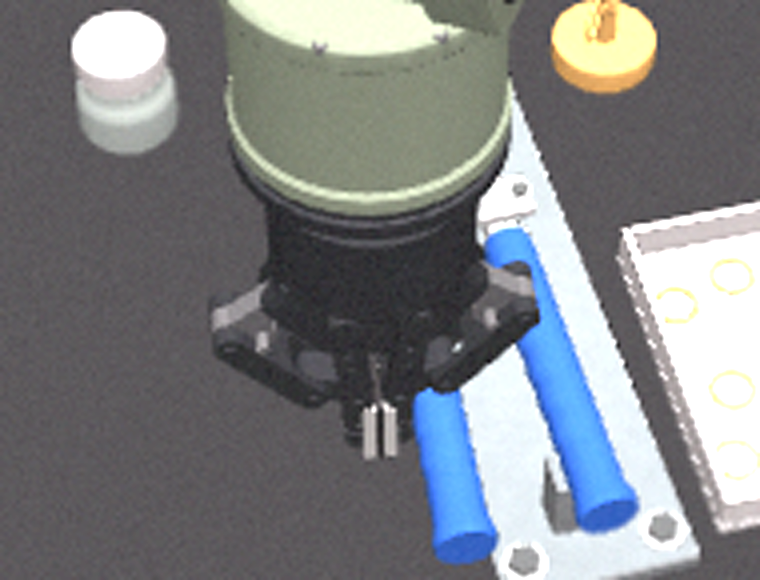

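The picture matches the first press, with steady force and bystanders unmoved. One last check is whether the lever angle agrees with where the stop tip stands.

```bash
python3 - <<'E'
from h import *
f=bot.grab_frame("side")
piv=np.array([.6872,.1215])
# stop tip left end from t5 (zoomed 406,202)
for z in ((404,202),(412,203)):
    uv=(220+z[0]/4,180+z[1]/4); X=atz(f,uv,.06)[:2]; d=X-piv; r=np.hypot(*d)
    th=np.arctan2(-d[1],-d[0])-np.arcsin(7/82)*0
    # lever dir angle when its inner face (7mm to press side) touches: press side = clockwise offset of tip from centreline
    print(X,r,"lever angle at contact",th+ -np.arcsin(.007/r)-np.radians(41.2))
hsv=cv2.cvtColor(f["pixels"],cv2.COLOR_BGR2HSV)
m=((hsv[...,0]>100)&(hsv[...,0]<130)&(hsv[...,1]>150)&(hsv[...,2]>60)).astype(np.uint8);m[:180]=0
c,l,st,ce=cv2.connectedComponentsWithStats(m)
for i in range(1,c):
    if st[i,4]<150: continue
    ys,xs=np.where(l==i);P=np.array([atz(f,(x,y),.06)[:2] for x,y in zip(xs,ys)])
    mu=P.mean(0);d=piv-mu;print(st[i],"angle via pivot",np.arctan2(d[1],d[0])-np.radians(41.2))
s=bot.observe();print(s["force"],s["clock"])
E
```

```text
[0.63814831 0.05197738] 0.08508503307734432 lever angle at contact 0.15491577096380627
[0.64005966 0.04901981] 0.08646149381940345 lever angle at contact 0.1940222650575586
[341 237  38  76 838] angle via pivot 0.4426474653808051
[323 277  21  44 574] angle via pivot 0.18148693039083674
[-18.0127258    7.32518319   8.06176135] 19.55
```

```bash
python3 -c "
from workcell import bot
print(bot.job_done()); s=bot.observe(); print(s['clock'],s['force'])"
```

```text
the job is handed in; nothing more can be done
None
the job is handed in; nothing more can be done
```

The lever was pressed onto its stop, eased back to fully open, and pressed in again. I handed the job in with the shut fingers still holding it there; no verdict was reported.

- **First press:** about 18–21 N at the fingers, with the lever hardly moving any further.
- **Easing out:** it went back at about 0.2 rad/s until the measured force was zero and the sleeve was back where it started.
- **Second press:** it stopped within 1 mm of the first press and held about 18–21 N. The arm was at rest.
- **Lever angle:** about 0.18 rad in the last picture, between the 0.155 and 0.194 I worked out from the stop tip's position.
- **Other things on the bench:** the tree, tray, jar and ring clamp still show within about 4 pixels of where they were at the start.

**Disagreements:**
- **Fingertip height:** with the fingers shut, the visible tips were about 35 mm higher than the reported TCP. Going down to a reported -21 mm met no bench contact, so I set the working height from the picture.
- **Upward force:** there was about 8 N upward on the tool during both holds. I took it to be friction on the sleeve but did not check it.
- **Stop contact:** I judged it from the sharp rise in force and the angle, because the arm hid the stop screw from the side camera.

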